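Square a machined block into a corner nest and hold it

ROBOT

A 6-joint arm with a two-finger parallel gripper is mounted at the origin on a cart in front of the work surface, level with it; the furniture and walls round the work are solid. World frame = base frame: x ahead of the robot, y to its left, z up, the work surface at z = 0. Lengths are in m, angles in degrees, forces in N, time in s.
With the tool pointing down it reaches from about 0.25 to 0.725 m from the base axis. Payload 9.7 kg.
Tool frame: the origin (TCP) lies midway between the tips of the shut fingers; the grasp point (between the pads) lies 19 mm behind it (bot.hold_point_z is the distance from the TCP to the grasp point, in m); z points along the fingers, y is the line along which they close (so a half turn about z gives the same grasp; the last joint's range is limited). The gripper opens to 85 mm and grips with 20 to 120 N. Pads are 22 mm wide; open, the fingers measure 114 mm over their backs; the gripper's body (76 mm by 85 mm) begins 54 mm behind the grasp point. The pads swing forward as they close: fully open they stand 13 mm farther back than shut.
Start: joints at [-72.021, 4.979, 10.078, 95.1, 0, 90], TCP at [0.17, -0.523, 0.231] pointing down, gripper open.
Joint ranges: [-179.16, 179.16], [-48.56, 103.87], [-65.8, 70.77], [-126.05, 130.52], [-82.76, 87.17], [-180, 180]. Speed limits (degrees/s): [127.2, 127.2, 147.25, 180, 180, 180].

INTERFACE

Orientations are given as [roll, pitch, yaw] about the fixed x, y, z axes, in that order (R = Rz(yaw) Ry(pitch) Rx(roll)).
In Python, from workcell import bot gives the robot as it stands.
- The arm moves only by the tool play_rows, never from a script. Its argument "steps" is a list that holds one entry, the list of rows, each a list of 4 numbers: the shift along the tool's x, y, z in m, then the turn about the tool's z in rad. In form: [[[tx, ty, tz, yaw], ...]]. A call has exactly 5 rows; each row shifts and turns the commanded pose from where the row before left it, along the tool's axes as they then stand; what a row does not reach is not made up. A row lasts 1/12 s, in which the tool goes at most 41.7 mm and 7.16 degrees, less where a joint would pass 70% of its speed; a pose out of reach is approached as far as the arm can. A call is refused whole if a number of a shift passes 0.0417 or a number of a turn 0.125, either way. A call with a gripper value outside its range is refused whole. "gripper" is the finger opening in m, from 0 to 0.0854, set as the call begins (left out, the last holds). The fingers move at their own pace and stop on an object; "squeeze" is the grip in N (left out, the last holds). Time passes only in rows, so rows that do not move let the fingers close, or fill a call up. It gives the time, the measured TCP pose, the force, the opening and the grip force at its end, in the units of the state.
- bot.get_obs(): the state, without advancing time (a new reading comes with each control period).
- bot.camera(name): name is "scene" or "top" or "wrist"; returns a dict with "img" (480x640x3 uint8, blue, green, red), "vfov" (degrees; the focal length in pixels is half the picture's height over the tangent of half this angle, whatever the lens; pixels are square), "cx", "cy" (the principal point, pixels), "D" ([k1, k2, p1, p2, k3] as OpenCV has them; the pictures are not rectified), "xyz" and "attitude" of the camera in the world. Camera axes: x right, y down, z forward; pixel columns grow to the right and rows downward; lengths in m; the calibration is good to about 2 mm. A picture is of the moment at which its call begins. There is no depth.
- bot.job_done(): hands the job in; it is judged then, once.
The state is a dict: "time": time; "q": joint angles; "qd": joint speeds; "joint_efforts": joint torques, N m; "ee_pos": TCP position; "tcp_rot": TCP orientation; "wrist_force": force on the tool from outside, world axes, zero at the start; "torque": the same for the moment, N m; "opening": finger opening in m; "grasp_force": force on a finger pad.
Only numpy, scipy, OpenCV 4.12 (cv2) and the standard library are available. Lean on these libraries where they do the work, as an engineer would, in place of code of your own. Each camera call takes 0.05 s, during which the arm holds its last target. There are 200 camera calls.

TASK

Pick up the long machined block of square section and lay it flat on the squaring plate, its long side along the long fence and one end against the short fence. Press it firmly but without ramming into the corner so that it touches both fences at once, and finish while still holding it pressed there: do not let go. Leave the two other machined parts where they lie.

Things in the scene. Friction and masses are not known exactly. Their poses are not given: they have to be found in the camera images.
- block: the machined block to be squared: a plain tan block with two small holes in the top, square in section, 22 mm (its x) by 50 mm (its y, the long way) by 22 mm tall, about 0.18 kg, loose, lying flat on the bench. Origin at the centre of its underside, z up. Either end may go to the short fence.
- wide_part: bystander: grey machined part, 28 (x) x 45 (y) x 18 mm, wider and lower than the block; loose on the bench. Origin at the centre of its underside
- flat_part: bystander: grey square flat machined part, 36 x 36 x 12 mm; loose on the bench. Origin at the centre of its underside
- nest: squaring nest, rigid, fixed to the bench: dark steel plate 120 (x) x 140 (y) x 8 mm with two low aluminium fences on top. Origin at the centre of its underside, z up; place and yaw vary. In its frame the long fence's inner face is at x = +30 mm, the short fence's at y = +35 mm; they meet in an inside corner there, the free space is on its -x, -y side.
- fence_long: long fence of the nest: bar 14 mm (x) by 100 mm (y), standing 8 mm above the plate's top (top 16 mm above the bench); dry friction against the block about 0.5 to 0.75. Origin at the centre of its underside, at x = +37, y = -5 mm in the nest's frame, axes as the nest's
- fence_short: short fence of the nest: bar 56 mm (x) by 14 mm (y), standing 8 mm above the plate's top; it meets the long fence at a right angle. Origin at the centre of its underside, at x = 0, y = +42 mm in the nest's frame, axes as the nest's
- seat (a point): point on the plate's top, 8 mm above the bench, where the centre of the block's underside lies when it touches both fences (x = +19, y = +10 mm in the nest's frame). Axes as the nest's: the block's y lies along this y, either way round. The block rises 14 mm above the fences there, so fingertips kept above the fences can hold it across its width
There are look-alikes about, which are no part of the job. Leave any orange look-alike of the block alone. Of the things that look like the nest, take the one that is farthest to the robot's left at the start.

How it is judged:
By the outcome, as a careful person would: the job done as asked, in the order asked, and still so for the second after the job is handed in, while the arm keeps its last pose, push and grip.
It also fails if it takes over 51 s, if anything falls off the work surface, if the arm or the gripper's body presses on something with over 40 N, if the wrist force passes 120 N, or if a joint passes its speed limit or range.

## Working session

There is one attempt and no reset: what is moved stays moved. The work goes in short steps, Python scripts to look and compute and a tool call to move; the robot and the scene stay as the last step left them, time stands still between calls to the robot, and variables do not carry over. Pictures are saved under pics/ and viewed, at most 10 in all, crops included, and the job is handed in when it is done.

Besides the shell and the picture viewer there is one more tool, called after ">>>" as name(argument=value, ...), one argument or row to a line, values as JSON. play_rows: Moves the arm, as the interface text tells. Its arguments: {"type":"object","properties":{"steps":{"type":"array","items":{"type":"array","items":{"type":"array","items":{"type":"number"}}}},"gripper":{"type":"number"},"squeeze":{"type":"number"}},"required":["steps"]}

```bash
mkdir -p pics; ls; cat > h.py <<'E'
import numpy as np, cv2
from scipy.spatial.transform import Rotation as R
from workcell import bot
def cam(n, save=None):
    c=bot.camera(n)
    if save: cv2.imwrite('pics/'+save,c['img'])
    return c
def Kof(c):
    f=240/np.tan(np.radians(c['vfov'])/2); return np.array([[f,0,c['cx']],[0,f,c['cy']],[0,0,1.]])
def Rc(c): return R.from_euler('xyz',c['attitude'],degrees=True).as_matrix()
def pix2w(c,uv,z):
    p=cv2.undistortPoints(np.array(uv,float).reshape(-1,1,2),Kof(c),np.array(c['D'],float)).reshape(-1,2)
    d=np.c_[p,np.ones(len(p))]@Rc(c).T; o=np.array(c['xyz']); z=np.broadcast_to(z,len(p))
    return o+d*((z-o[2])/d[:,2])[:,None]
def w2pix(c,P):
    Rm=Rc(c).T
    return cv2.projectPoints(np.array(P,float).reshape(-1,1,3),cv2.Rodrigues(Rm)[0],-Rm@np.array(c['xyz']),Kof(c),np.array(c['D'],float))[0].reshape(-1,2)
E
python3 - <<'E'
from h import *
import pickle
for n in('top','scene'):
    c=cam(n,n+'0.png'); pickle.dump(c,open(n+'0.pkl','wb')); print(n,c['xyz'],c['attitude'],c['vfov'],c['D'])
print(bot.get_obs())
E
```

```text
pics
top [ 0.43502827 -0.27713883  0.86877615] [-1.73604971e+02 -3.09347694e-02 -8.93032049e+01] 56.88632927540582 [-0.05929123  0.          0.          0.          0.        ]
scene [0.1554126  0.40667735 0.56578582] [-123.60186382    0.65319713 -150.54383087] 44.69048776320386 [-0.0036195  0.         0.         0.         0.       ]
{'time': 0.1, 'q': array([-7.20215015e+01,  5.00890016e+00,  1.00407121e+01,  9.50996578e+01,
       -1.10761151e-03,  8.99995887e+01]), 'qd': array([-0.0104112 , -0.08042894,  0.26259182, -0.01621953, -0.05141997,
       -0.04572297]), 'joint_efforts': array([-3.19553155e-04, -5.21562052e+01,  4.65652013e+01,  1.61448464e-02,
       -1.64764799e-05,  1.22527371e-05]), 'ee_pos': array([ 0.16969765, -0.52296117,  0.23066022]), 'tcp_rot': array([-1.79932154e+02,  1.10712374e-03,  1.79789111e+01]), 'wrist_force': array([ 0.11634139, -0.01655098, -0.18306154]), 'torque': array([ 0.01197738,  0.04295674, -0.04695273]), 'grasp_force': 0.0, 'opening': 0.08558329923718944}
```

View pics/top0.png

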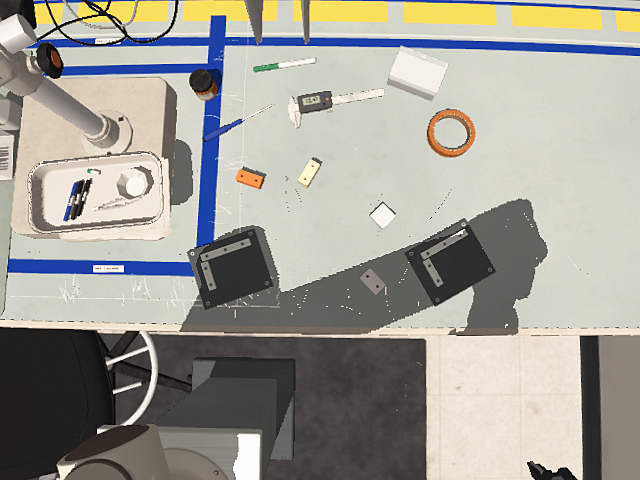

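View pics/scene0.png

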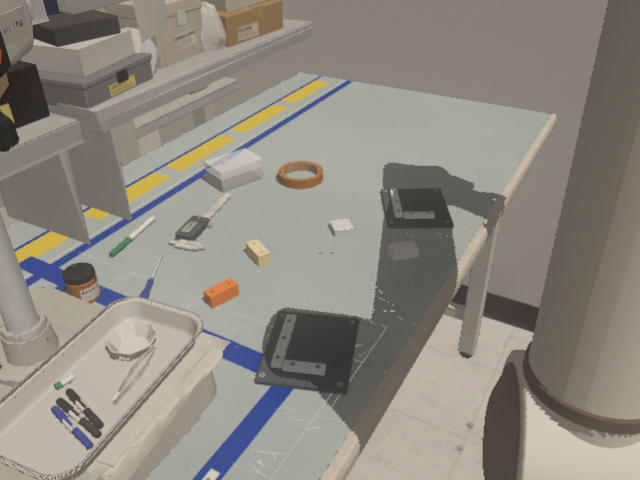

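The top view shows the tan block near (309,172), the orange look-alike at (250,178), the left nest around (232,268) and a second nest on the right at (450,262). I'll enlarge the block and the left nest.

```bash
python3 - <<'E'
from h import *
im=cv2.imread('pics/top0.png')
a=cv2.resize(im[220:315,180:285],None,fx=5,fy=5,interpolation=cv2.INTER_CUBIC)
a=np.clip(a.astype(float)*1.5,0,255).astype('uint8')
b=cv2.resize(im[150:195,285:335],None,fx=5,fy=5,interpolation=cv2.INTER_CUBIC)
o=np.zeros((475,525+250,3),'uint8'); o[:,:525]=a; o[:225,525:]=b
cv2.imwrite('pics/crop.png',o)
E
```

```text
(no output)
```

View pics/crop.png

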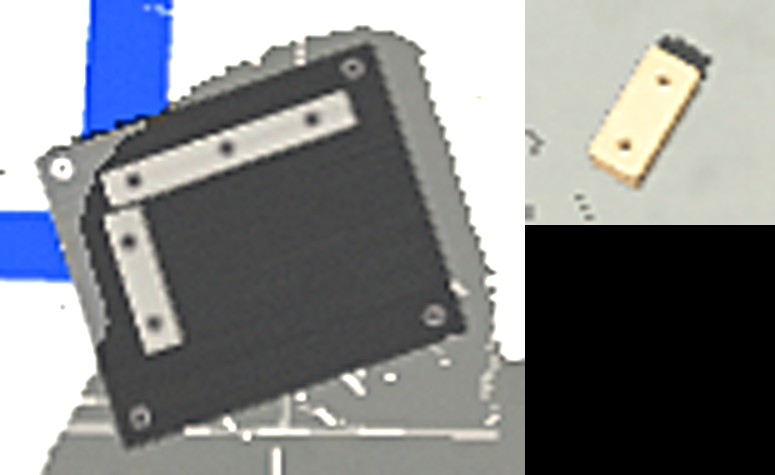

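```bash
cat >> h.py <<'E'
def fit(model,W):
    m=np.array(model,float);w=np.array(W)[:,:2];mc,wc=m.mean(0),w.mean(0)
    a=m-mc;b=w-wc
    th=np.arctan2((a[:,0]*b[:,1]-a[:,1]*b[:,0]).sum(),(a*b).sum())
    c,s=np.cos(th),np.sin(th);M=np.array([[c,-s],[s,c]]);t=wc-M@mc
    res=np.linalg.norm(w-(m@M.T+t),axis=1)
    return t,np.degrees(th),res*1000
E
python3 - <<'E'
from h import *
import pickle
c=pickle.load(open('top0.pkl','rb'))
pl=np.array([(37,160),(375,43),(467,328),(127,447),(103,178),(345,90),(357,125),(112,207)])/5+[180,220]
z=[.008]*4+[.016]*4
t,th,r=fit(np.array([(60,70),(60,-70),(-60,-70),(-60,70),(44,45),(44,-55),(30,-55),(30,45)])/1000,pix2w(c,pl,z))
print('nest',t,th,r)
b=(np.array([(655,48),(699,75),(635,176),(590,152)])-[525,0])/5+[285,150]
W=pix2w(c,b,.022);print('block',fit(np.array([(11,25),(11,-25),(-11,-25),(-11,25)])[[0,1,2,3]]/1000*1,W), W.mean(0),np.linalg.norm(np.diff(W,axis=0),axis=1))
d=W[0]-W[3];print('long dir',np.degrees(np.arctan2(d[1],d[0])))
d=W[1]-W[2];print('long dir',np.degrees(np.arctan2(d[1],d[0])))
s=pickle.load(open('scene0.pkl','rb'))
M=R.from_euler('z',th,degrees=True).as_matrix()
print(w2pix(s,[np.r_[t,.008]+M@(np.array(p)/1000) for p in [(60,70,0),(60,-70,0),(-60,-70,0),(-60,70,0)]]))
print(np.r_[t,0]+M@[.019,.010,.008])
E
```

```text
nest [ 0.46209514 -0.09702263] 19.910224311343065 [1.21544561 1.09478922 1.98425817 1.54608608 1.54735917 0.45017387
 0.50527002 0.60141763]
block (array([ 0.65167343, -0.24770586]), np.float64(-30.205970424862386), array([20.03938297, 19.41845489, 19.76795542, 20.00479697])) [ 0.65167343 -0.24770586  0.022     ] [0.02043889 0.04748089 0.02004524]
long dir -30.45246962013067
long dir -30.948661981503978
[[254.98464851 377.75239326]
 [279.26601253 308.37416933]
 [359.85560446 316.49037155]
 [347.6011876  388.77745728]]
[ 0.47655398 -0.08114995  0.008     ]
```

>>> play_rows(
  steps=[
    [[0,0,0.01,0.12],[0,0,0.01,0.12],[0,0,0.01,0.12],[0,0,0.01,0.12],[0,0,0.01,0.12]],
  ],
)

```text
time: 0.52
ee_pos: [0.1697, -0.523, 0.1804]
tcp_rot: [-180.0, 0.0, -16.7]
wrist_force: [-0.7, -0.6, 1.1]
opening: 0.0855
grasp_force: 0.0
```

>>> play_rows(
  steps=[
    [[0,0,0.01,0.125],[0,0,0.01,0.125],[0.0183,-0.0322,0,0],[0.0183,-0.0322,0,0],[0.0183,-0.0322,0,0]],
  ],
)

```text
time: 0.93
ee_pos: [0.2667, -0.4673, 0.1606]
tcp_rot: [-180.0, 0.1, -30.8]
wrist_force: [-0.4, -0.3, -0.5]
opening: 0.0853
grasp_force: 0.0
```

>>> play_rows(
  steps=[
    [[0.0183,-0.0322,0,0],[0.0183,-0.0322,0,0],[0.0183,-0.0322,0,0],[0.0183,-0.0322,0,0],[0.0183,-0.0322,0,0]],
  ],
)

```text
time: 1.35
ee_pos: [0.4285, -0.3751, 0.161]
tcp_rot: [-180.0, 0.0, -30.7]
wrist_force: [0.2, -0.6, 0.0]
opening: 0.0853
grasp_force: 0.0
```

>>> play_rows(
  steps=[
    [[0.0183,-0.0322,0,0],[0.0183,-0.0322,0,0],[0.0183,-0.0322,0,0],[0.0183,-0.0322,0,0],[0,0,0,0]],
  ],
)

```text
time: 1.77
ee_pos: [0.5546, -0.3094, 0.1597]
tcp_rot: [-179.5, 0.1, -29.3]
wrist_force: [0.3, -0.9, 0.4]
opening: 0.0856
grasp_force: 0.0
```

>>> play_rows(
  steps=[
    [[0.0183,-0.0322,0,0],[0.0183,-0.0322,0,0],[0.0183,-0.0322,0,0],[0,0,0,0],[0,0,0,0]],
  ],
)

```text
time: 2.18
ee_pos: [0.6276, -0.2873, 0.1617]
tcp_rot: [-177.9, 0.1, -25.4]
wrist_force: [-0.6, 0.2, -0.2]
opening: 0.0855
grasp_force: 0.0
```

```bash
python3 - <<'E'
from h import *
import pickle
c=cam('wrist','w1.png'); pickle.dump(c,open('w1.pkl','wb')); o=bot.get_obs(); print(o['ee_pos'],o['tcp_rot'],c['xyz'],c['attitude'],c['vfov'])
E
```

```text
[ 0.62693973 -0.28773001  0.16213098] [-1.77904682e+02  1.10014778e-01 -2.54589460e+01] [ 0.68727607 -0.32052962  0.30337132] [ 164.27121162    2.06246479 -115.43121394] 60.95925886439034
```

View pics/w1.png

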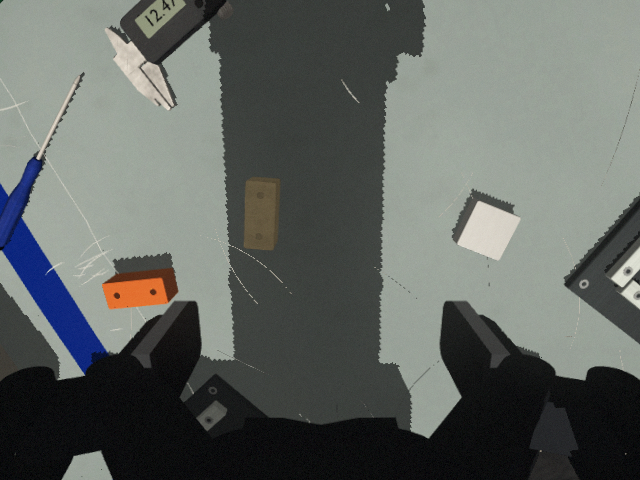

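The wrist view shows the tan block in the gripper's shadow at about (262,214), orange look-alike at (140,288), flat white part at (487,230). The arm was near its reach limit at this height. I'll zoom in on the block.

```bash
python3 - <<'E'
from h import *
im=cv2.imread('pics/w1.png')
a=cv2.resize(im[165:265,225:300],None,fx=6,fy=6,interpolation=cv2.INTER_CUBIC)
cv2.imwrite('pics/crop2.png',np.clip(a.astype(float)*2,0,255).astype('uint8'))
print(bot.get_obs()['q'])
E
```

```text
[-25.51794138  24.28376389  25.63346982  91.46187908   2.09520406
 179.94096529]
```

View pics/crop2.png

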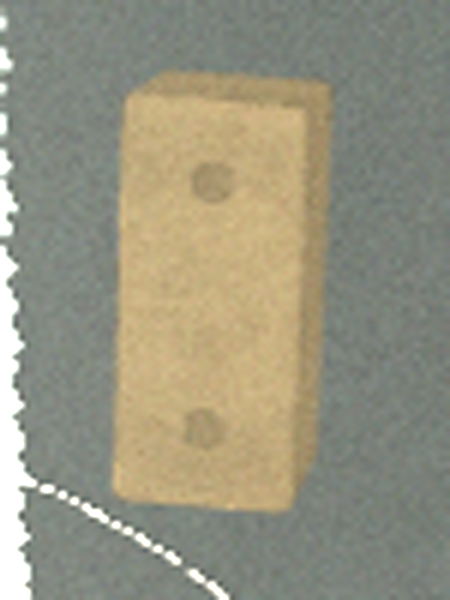

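```bash
python3 - <<'E'
from h import *
import pickle
c=pickle.load(open('w1.pkl','rb'))
b=np.array([(127,95),(305,108),(293,510),(115,495)])/6+[225,165]
W=pix2w(c,b,.022);print(W, W.mean(0),np.linalg.norm(np.diff(W,axis=0),axis=1))
for i,j in((0,3),(1,2)):
  d=W[i]-W[j];print('long dir',np.degrees(np.arctan2(d[1],d[0])))
E
```

```text
[[ 0.67877848 -0.24815414  0.022     ]
 [ 0.6685397  -0.26628661  0.022     ]
 [ 0.62566789 -0.2427169   0.022     ]
 [ 0.63648718 -0.22380785  0.022     ]] [ 0.65236831 -0.24524137  0.022     ] [0.02082352 0.04892366 0.02178553]
long dir -29.92821353267164
long dir -28.800752430157463
```

>>> play_rows(
  steps=[
    [[0,0,0,-0.12],[0,0,0,-0.12],[0,0,0,-0.12],[0,0,0,-0.12],[0,0,0,-0.12]],
  ],
)

```text
time: 2.65
ee_pos: [0.626, -0.2884, 0.1634]
tcp_rot: [-178.3, -1.2, 9.2]
wrist_force: [-0.2, 0.1, -0.9]
opening: 0.0856
grasp_force: 0.0
```

>>> play_rows(
  steps=[
    [[0,0,0,-0.12],[0,0,0,-0.12],[0,0,0,-0.12],[0,0,0,-0.12],[0,0,0,-0.12]],
  ],
)

```text
time: 3.07
ee_pos: [0.626, -0.2885, 0.1634]
tcp_rot: [-179.2, -1.9, 43.5]
wrist_force: [0.3, -0.4, 0.5]
opening: 0.0853
grasp_force: 0.0
```

>>> play_rows(
  steps=[
    [[0,0,0,-0.12],[0,0,0,-0.12],[0,0,0,-0.12],[0,0,0,-0.12],[0,0,0,-0.12]],
  ],
)

```text
time: 3.48
ee_pos: [0.626, -0.2885, 0.1634]
tcp_rot: [179.5, -2.0, 77.9]
wrist_force: [-0.4, 0.1, -0.2]
opening: 0.0855
grasp_force: 0.0
```

>>> play_rows(
  steps=[
    [[0,0,0,-0.12],[0,0,0,-0.12],[0,0,0,-0.12],[0,0,0,-0.12],[0,0,0,-0.12]],
  ],
)

```text
time: 3.9
ee_pos: [0.626, -0.2885, 0.1634]
tcp_rot: [178.5, -1.4, 112.3]
wrist_force: [-0.0, -0.5, 0.0]
opening: 0.0854
grasp_force: 0.0
```

>>> play_rows(
  steps=[
    [[0,0,0,-0.12],[0,0,0,-0.12],[0,0,0,-0.12],[0,0,0,-0.12],[0,0,0,-0.12]],
  ],
)

```text
time: 4.32
ee_pos: [0.626, -0.2885, 0.1634]
tcp_rot: [177.9, -0.3, 146.7]
wrist_force: [0.6, -0.3, 0.3]
opening: 0.0855
grasp_force: 0.0
```

>>> play_rows(
  steps=[
    [[0,0,0,-0.12],[0,0,0,-0.12],[0,0,0,-0.12],[0,0,0,-0.12],[0,0,0,-0.12]],
  ],
)

```text
time: 4.73
ee_pos: [0.626, -0.2885, 0.1634]
tcp_rot: [178.1, 0.9, -179.0]
wrist_force: [-0.2, 0.1, 1.2]
opening: 0.0855
grasp_force: 0.0
```

>>> play_rows(
  steps=[
    [[0,0,0,-0.12],[0,0,0,-0.12],[0,0,0,-0.12],[0,0,0,-0.12],[0,0,0,-0.12]],
  ],
)

```text
time: 5.15
ee_pos: [0.626, -0.2885, 0.1634]
tcp_rot: [179.0, 1.8, -144.6]
wrist_force: [0.2, -0.1, 0.7]
opening: 0.0854
grasp_force: 0.0
```

>>> play_rows(
  steps=[
    [[0,0,0,-0.12],[0,0,0,-0.12],[0,0,0,-0.12],[0,0,0,-0.12],[0,0,0,-0.12]],
  ],
)

```text
time: 5.57
ee_pos: [0.626, -0.2885, 0.1634]
tcp_rot: [-179.8, 2.1, -110.2]
wrist_force: [0.4, -0.3, 0.1]
opening: 0.0853
grasp_force: 0.0
```

>>> play_rows(
  steps=[
    [[0,0,0,-0.12],[0,0,0,-0.12],[0,0,0,-0.12],[0,0,0,-0.12],[0,0,0,-0.12]],
  ],
)

```text
time: 5.98
ee_pos: [0.626, -0.2885, 0.1634]
tcp_rot: [-178.7, 1.6, -75.8]
wrist_force: [-0.0, 0.7, 0.5]
opening: 0.0855
grasp_force: 0.0
```

>>> play_rows(
  steps=[
    [[0,0,0,-0.12],[0,0,0,-0.12],[0,0,0,-0.12],[0,0,0,-0.12],[0,0,0,-0.12]],
  ],
)

```text
time: 6.4
ee_pos: [0.626, -0.2885, 0.1634]
tcp_rot: [-178.0, 0.6, -41.4]
wrist_force: [-0.6, 0.6, -0.2]
opening: 0.085
grasp_force: 0.0
```

```bash
python3 - <<'E'
from h import *
o=bot.get_obs(); print(o['q'],o['tcp_rot'],R.from_euler('xyz',o['tcp_rot'],degrees=True).as_matrix()[:,2])
E
```

```text
[ -25.60602246   24.11617229   25.55365097   91.45953805    2.09616663
 -164.17215464] [-177.98925469    0.59283094  -41.42386778] [ 0.01546084  0.03315081 -0.99933077]
```

>>> play_rows(
  steps=[
    [[0,0,0,-0.09],[0,0,0,-0.09],[0,0,0,-0.09],[0,0,0,-0.04],[0,0,0,-0.04]],
  ],
)

```text
time: 6.82
ee_pos: [0.634, -0.2715, 0.1633]
tcp_rot: [-178.7, -0.1, -23.8]
wrist_force: [-0.5, -0.3, -0.4]
opening: 0.0854
grasp_force: 0.0
```

```bash
python3 - <<'E'
from h import *
o=bot.get_obs(); print(o['q'],o['tcp_rot'],R.from_euler('xyz',o['tcp_rot'],degrees=True).as_matrix()[:,2])
E
```

```text
[ -23.7106813    24.02700943   25.43819136   91.29628283    1.27125441
 -179.89873147] [-1.78728545e+02 -1.12652204e-01 -2.38119251e+01] [ 0.01075694  0.01950681 -0.99975186]
```

Works: the tilt falls as q6 is pressed at its limit. A little more.

>>> play_rows(
  steps=[
    [[0,0,0,-0.04],[0,0,0,-0.04],[0,0,0,-0.02],[0,0,0,0],[0,0,0,0]],
  ],
)

```text
time: 7.23
ee_pos: [0.6452, -0.2449, 0.163]
tcp_rot: [-179.9, -0.2, -20.9]
wrist_force: [-1.5, 0.2, 0.2]
opening: 0.0852
grasp_force: 0.0
```

```bash
python3 - <<'E'
from h import *
o=bot.get_obs(); print(o['q'],o['tcp_rot'],R.from_euler('xyz',o['tcp_rot'],degrees=True).as_matrix()[:,2])
E
```

```text
[-2.08430803e+01  2.40132552e+01  2.53866539e+01  9.11928329e+01
  1.40447575e-01 -1.79928008e+02] [-179.85932566   -0.18038918  -20.91507203] [ 0.0038174   0.00116954 -0.99999203]
```

>>> play_rows(
  steps=[
    [[0,0,0.003,0.12],[0,0,0.003,0.12],[0,0,0.003,0.12],[0,0,0.003,0.12],[0,0,0.003,0.12]],
  ],
)

```text
time: 7.65
ee_pos: [0.6447, -0.2462, 0.1477]
tcp_rot: [-179.8, -0.1, -55.8]
wrist_force: [-0.3, 0.4, -0.3]
opening: 0.0855
grasp_force: 0.0
```

>>> play_rows(
  steps=[
    [[0,0,0.003,0.12],[0,0,0.003,0.12],[0,0,0.003,0.12],[0,0,0.003,0.12],[0,0,0.003,0.12]],
  ],
)

```text
time: 8.07
ee_pos: [0.6448, -0.2462, 0.1328]
tcp_rot: [-179.8, 0.1, -90.1]
wrist_force: [0.9, -0.9, 0.7]
opening: 0.0852
grasp_force: 0.0
```

>>> play_rows(
  steps=[
    [[0,0,0.003,0.12],[0,0,0.003,0.12],[0,0,0.003,0.12],[0,0,0.003,0.12],[0,0,0.003,0.12]],
  ],
)

```text
time: 8.48
ee_pos: [0.6448, -0.2462, 0.1177]
tcp_rot: [-179.9, 0.2, -124.5]
wrist_force: [-0.1, -0.6, -0.1]
opening: 0.0854
grasp_force: 0.0
```

>>> play_rows(
  steps=[
    [[0,0,0.003,0.12],[0,0,0.003,0.12],[0,0,0.003,0.12],[0,0,0.003,0.12],[0,0,0.003,0.12]],
  ],
)

```text
time: 8.9
ee_pos: [0.6449, -0.2462, 0.1027]
tcp_rot: [-180.0, 0.2, -158.9]
wrist_force: [-1.3, 0.7, 0.2]
opening: 0.0856
grasp_force: 0.0
```

>>> play_rows(
  steps=[
    [[0,0,0.003,0.12],[0,0,0.003,0.12],[0,0,0.003,0.12],[0,0,0.003,0.12],[0,0,0.003,0.12]],
  ],
)

```text
time: 9.32
ee_pos: [0.645, -0.2462, 0.0878]
tcp_rot: [179.9, 0.2, 166.7]
wrist_force: [-1.0, -0.2, 0.5]
opening: 0.0856
grasp_force: 0.0
```

>>> play_rows(
  steps=[
    [[0,0,0.003,0.12],[0,0,0.003,0.12],[0,0,0.003,0.06],[0,0,0,0],[0,0,0,0]],
  ],
)

```text
time: 9.73
ee_pos: [0.645, -0.246, 0.0788]
tcp_rot: [179.8, 0.1, 150.0]
wrist_force: [-0.1, 0.2, 0.7]
opening: 0.0855
grasp_force: 0.0
```

```bash
python3 - <<'E'
from h import *
import pickle
c=cam('wrist','w2.png'); pickle.dump(c,open('w2.pkl','wb')); o=bot.get_obs(); print(o['ee_pos'],o['tcp_rot'],o['q'],c['xyz'])
E
```

```text
[ 0.64508746 -0.24593576  0.07904649] [1.79825860e+02 1.53429920e-01 1.50056833e+02] [-20.93012783  23.90185984  15.9819515   81.90127555   0.14795386
   9.01303656] [ 0.58592237 -0.21144336  0.22063659]
```

View pics/w2.png

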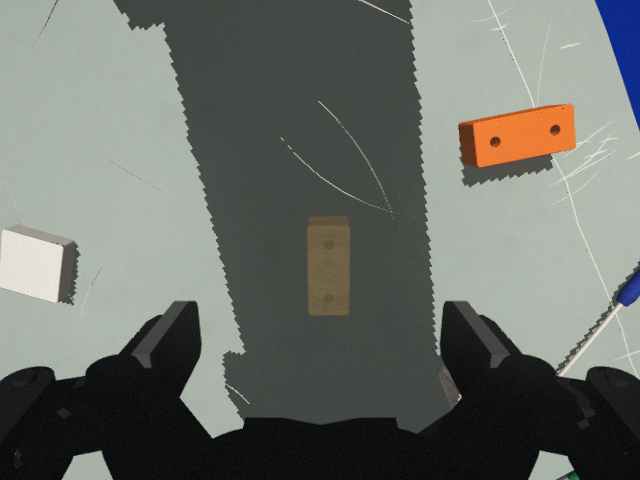

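The block's top face runs from about (308,230) to (349,315), vertical in the wrist picture, between the fingers; so the yaw is right.

```bash
python3 - <<'E'
from h import *
import pickle
c=pickle.load(open('w2.pkl','rb'))
g=cv2.cvtColor(c['img'],cv2.COLOR_BGR2HSV)[200:330,290:365].astype(int)
m=(g[...,1]>70).astype('uint8')
u=(g[...,2][60:100].mean(0)).round().astype(int); print(u)
mk=cv2.findContours((g[...,1]>60).astype('uint8'),0,1)[0]; k=max(mk,key=cv2.contourArea); print(cv2.minAreaRect(k),cv2.boundingRect(k), cv2.contourArea(k))
b=np.array([(307,230),(350,230),(350,315.5),(308,315.5)])
W=pix2w(c,b,.022);print(W.round(4), W.mean(0),np.linalg.norm(np.diff(W,axis=0),axis=1))
for i,j in((0,3),(1,2)):
  d=W[i]-W[j];print('long dir',np.degrees(np.arctan2(d[1],d[0])))
o=bot.get_obs();Rm=R.from_euler('xyz',o['tcp_rot'],degrees=True).as_matrix()
print('tool delta',Rm.T@(W.mean(0)-o['ee_pos']))
E
```

```text
[ 73  73  73  73  72  73  73  72  72  72  72  72  72  72  72  72  71  82
 104 110 110 110 110 111 111 111 111 110 110 110 111 110 110 110 109 108
 108 107 107 107 107 108 107 108 109 109 109 110 109 109 109 110 110 110
 110 110 109 109 108  93  73  73  73  73  73  73  73  73  72  73  73  73
  73  73  73]
((37.99999237060547, 65.49999237060547), (41.99999237060547, 98.99998474121094), 0.0) (17, 16, 43, 100) 4025.5
[[ 0.6277 -0.2426  0.022 ]
 [ 0.6385 -0.2239  0.022 ]
 [ 0.68   -0.2467  0.022 ]
 [ 0.6687 -0.2662  0.022 ]] [ 0.65371416 -0.24485788  0.022     ] [0.02164997 0.04736387 0.02251493]
long dir 150.15499088071633
long dir 151.2012793614244
tool delta [-0.00678442  0.00506648  0.05708052]
```

>>> play_rows(
  steps=[
    [[-0.002,0.002,0.01,0],[-0.002,0.002,0.012,0],[-0.002,0.001,0.012,0],[0,0,0.012,0],[0,0,0.01,0]],
  ],
)

```text
time: 10.2
ee_pos: [0.6526, -0.2438, 0.0204]
tcp_rot: [179.8, 0.0, 150.0]
wrist_force: [0.4, -0.0, -0.3]
opening: 0.0853
grasp_force: 0.0
```

>>> play_rows(
  steps=[
    [[0,0,0.007,0],[0,0,0.006,0],[0,0,0,0],[0,0,0,0],[0,0,0,0]],
  ],
  gripper=0.04,
  squeeze=50,
)

```text
time: 10.62
ee_pos: [0.6535, -0.2444, 0.0107]
tcp_rot: [179.8, 0.2, 149.9]
wrist_force: [0.0, -0.2, -0.3]
opening: 0.0399
grasp_force: 0.0
```

```bash
python3 - <<'E'
from h import *
import pickle
c=cam('wrist','w3.png'); pickle.dump(c,open('w3.pkl','wb')); o=bot.get_obs(); print(o['ee_pos'],o['tcp_rot'],o['q'],c['xyz'],o['opening'])
E
```

```text
[ 0.65362232 -0.24433323  0.01089338] [179.80874448   0.2292477  149.95119744] [-20.55805777  26.11855804  11.38691421  75.01071072   0.15083754
   9.49070131] [ 0.59433132 -0.20965211  0.15247126] 0.04021425128565641
```

View pics/w3.png

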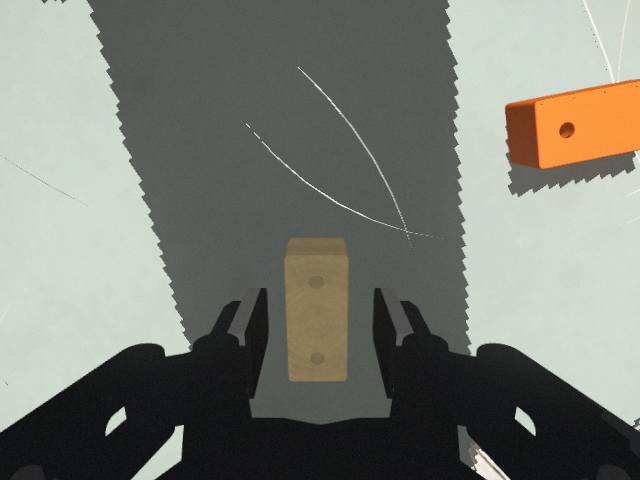

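The block stands centred and parallel between the pads (top face 286–348 × 257–381). I'll close now.

>>> play_rows(
  steps=[
    [[0,0,0.001,0],[0,0,0,0],[0,0,0,0],[0,0,0,0],[0,0,0,0]],
  ],
  gripper=0.0,
  squeeze=50,
)

```text
time: 11.08
ee_pos: [0.6536, -0.2443, 0.0098]
tcp_rot: [179.8, 0.2, 149.9]
wrist_force: [-0.2, 0.1, 5.4]
opening: 0.0207
grasp_force: 50.1
```

>>> play_rows(
  steps=[
    [[0,0,0,0],[0,0,-0.005,0],[0,0,-0.01,0],[0,0,-0.015,0],[0,0,-0.015,0]],
  ],
)

```text
time: 11.5
ee_pos: [0.6525, -0.244, 0.0543]
tcp_rot: [179.8, 0.1, 150.0]
wrist_force: [0.3, 0.1, -1.8]
opening: 0.0205
grasp_force: 49.3
```

>>> play_rows(
  steps=[
    [[0,0,-0.01,0],[0,0,-0.005,0],[0,0,0,0],[0,0,0,0],[0,0,0,0]],
  ],
)

```text
time: 11.92
ee_pos: [0.6525, -0.2441, 0.0679]
tcp_rot: [179.8, 0.1, 150.0]
wrist_force: [0.2, 0.4, -2.4]
opening: 0.0207
grasp_force: 49.3
```

```bash
python3 - <<'E'
from h import *
import pickle
o=bot.get_obs(); print(o['ee_pos'],o['tcp_rot'],o['q'],o['opening'],o['grasp_force'],o['wrist_force'])
c=cam('wrist'); pickle.dump(c,open('w4.pkl','wb'))
cv2.imwrite('pics/w4.png',cv2.resize(np.clip(c['img'][200:430,200:440].astype(float)*1.7,0,255).astype('uint8'),None,fx=2.5,fy=2.5))
# target
t=np.array([.46209514,-.09702263]);th=np.radians(19.91);M=np.array([[np.cos(th),-np.sin(th)],[np.sin(th),np.cos(th)]])
pre=t+M@[.019-.012,.010-.012]
d=np.r_[pre,0]-np.r_[o['ee_pos'][:2],0]; print(pre,d)
Rm=R.from_euler('xyz',o['tcp_rot'],degrees=True).as_matrix(); print('tool',Rm.T@d)
E
```

```text
[ 0.65254584 -0.24408027  0.06794199] [1.79836657e+02 7.40272558e-02 1.49950535e+02] [-20.5688819   25.02566785  16.25596745  81.1303787    0.14891829
   9.48060787] 0.02068792425427583 49.335901737213135 [ 0.207431    0.40967419 -2.38243442]
[ 0.46935783 -0.09651928] [-0.18318801  0.14756099  0.        ]
tool [ 2.32456935e-01  3.59976000e-02 -1.97715636e-04]
```

View pics/w4.png

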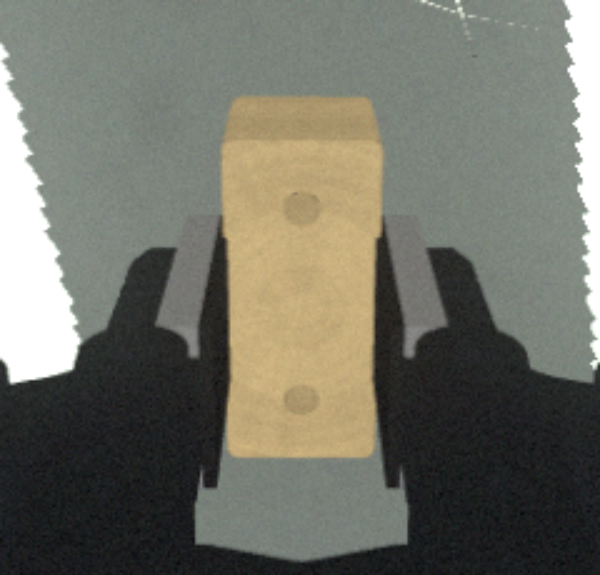

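>>> play_rows(
  steps=[
    [[0.015,0.002,0,0],[0.03,0.005,0,0],[0.03,0.005,0,0],[0.03,0.005,0,0],[0.03,0.005,0,0]],
  ],
)

```text
time: 12.38
ee_pos: [0.5455, -0.1567, 0.0676]
tcp_rot: [179.8, 0.1, 149.9]
wrist_force: [0.4, 0.4, -1.1]
opening: 0.0208
grasp_force: 49.3
```

>>> play_rows(
  steps=[
    [[0.03,0.005,0,0],[0.03,0.005,0,0],[0.025,0.003,0,0],[0.0125,0.001,0,0],[0,0,0,0.1]],
  ],
)

```text
time: 12.8
ee_pos: [0.4674, -0.0952, 0.068]
tcp_rot: [179.8, 0.0, 144.4]
wrist_force: [0.4, 0.2, -1.5]
opening: 0.0205
grasp_force: 49.3
```

>>> play_rows(
  steps=[
    [[0,0,0,0.12],[0,0,0,0.12],[0,0,0,0.12],[0,0,0,0.12],[0,0,0,0.12]],
  ],
)

```text
time: 13.22
ee_pos: [0.4693, -0.0966, 0.0679]
tcp_rot: [179.8, -0.0, 109.5]
wrist_force: [0.4, -0.3, -1.8]
opening: 0.0203
grasp_force: 49.3
```

>>> play_rows(
  steps=[
    [[0,0,0,0],[0,0,0,0],[0,0,0,0],[0,0,0,0],[0,0,0,0]],
  ],
)

```text
time: 13.63
ee_pos: [0.4697, -0.0966, 0.0684]
tcp_rot: [179.8, 0.0, 109.9]
wrist_force: [-0.5, -0.3, -1.7]
opening: 0.021
grasp_force: 49.3
```

```bash
python3 - <<'E'
from h import *
import pickle
o=bot.get_obs(); print(o['ee_pos'],o['tcp_rot'],o['q'],o['opening'],o['grasp_force'],o['wrist_force'])
c=cam('wrist','w5.png'); pickle.dump(c,open('w5.pkl','wb'));c['img'][:]=np.clip(c['img'].astype(float)*1.6,0,255);cv2.imwrite('pics/w5b.png',c['img']);print(c['xyz'],c['attitude'])
E
```

```text
[ 0.46971442 -0.09664318  0.06840453] [1.79768896e+02 2.79028616e-03 1.09948520e+02] [-11.69694145  -4.86914307 -17.79694549  76.87399217   0.11887565
  58.35473821] 0.02100984347146022 49.296128153800964 [-0.45118385 -0.26600463 -1.65305658]
[ 0.44627654 -0.03220292  0.21037953] [164.4348621   -0.174713    19.93043871]
```

View pics/w5b.png

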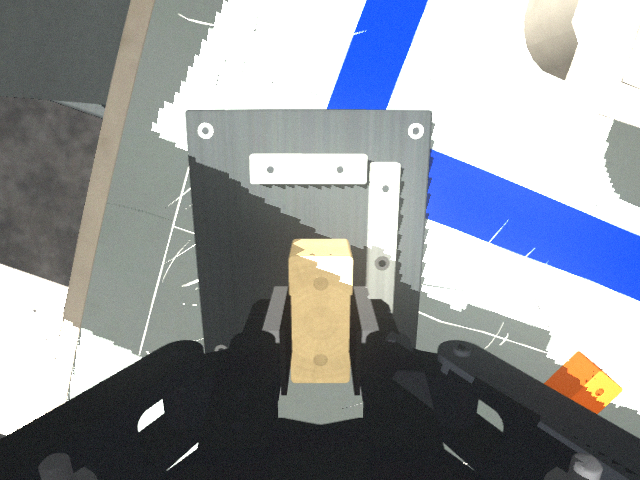

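The wrist view shows the held block (290–352) with the nest squarely under it: the short fence's inner edge is at row ~184 and the long fence's inner edge at col ~370. I'll refine the nest pose from these points.

```bash
python3 - <<'E'
from h import *
import pickle
c=pickle.load(open('w5.pkl','rb'))
pts=[(187,111),(432,111),(249,155),(368,154),(250,184),(368,184),(370,163),(400,163)]
W=pix2w(c,pts,[.008]*2+[.016]*6)
t,th,r=fit(np.array([(-60,70),(60,70),(-28,49),(28,49),(-28,35),(28,35),(30,45),(44,45)])/1000,W); print(t,th,r)
d=pix2w(c,[(370,163),(366.5,290)],.016);d=d[0]-d[1];print('long fence dir',np.degrees(np.arctan2(d[1],d[0]))-90)
d=W[5]-W[4];print('short',np.degrees(np.arctan2(d[1],d[0])))
o=bot.get_obs();Rm=R.from_euler('xyz',o['tcp_rot'],degrees=True).as_matrix()
M=R.from_euler('z',th,degrees=True).as_matrix()
print('tcp in nest',M.T@(o['ee_pos']-np.r_[t,0]))
# block top face: bottom z ~ tcp-0.010
zt=o['ee_pos'][2]-.010+.022
B=pix2w(c,[(289,254),(352.5,254),(350,382),(291,382)],zt); print('block in nest',((B-np.r_[t,0])@M).round(4))
E
```

```text
[ 0.46302028 -0.09291851] 19.925475346251392 [1.81997759 1.02265799 0.11575992 0.37195552 0.25993019 0.50384674
 0.90697474 0.69296185]
long fence dir 20.19211942385573
short 19.879612583729376
tcp in nest [ 0.0050274  -0.00580586  0.06842937]
block in nest [[-0.0051  0.0209  0.0804]
 [ 0.0162  0.0209  0.0804]
 [ 0.0164 -0.029   0.0804]
 [-0.0054 -0.0289  0.0804]]
```

>>> play_rows(
  steps=[
    [[0,0,0.008,0],[0,0,0.012,0],[0,0,0.012,0],[0,0,0.01,0],[0,0,0.005,0]],
  ],
)

```text
time: 14.1
ee_pos: [0.4687, -0.0963, 0.0189]
tcp_rot: [179.9, -0.1, 109.9]
wrist_force: [0.4, 0.5, -0.8]
opening: 0.0206
grasp_force: 49.3
```

>>> play_rows(
  steps=[
    [[0,0,0.001,0],[0,0,0.001,0],[0,0,0,0],[0,0,0,0],[0,0,0,0]],
  ],
)

```text
time: 14.52
ee_pos: [0.4703, -0.0967, 0.02]
tcp_rot: [179.7, 0.0, 109.8]
wrist_force: [-0.1, 0.3, -2.1]
opening: 0.0208
grasp_force: 49.3
```

>>> play_rows(
  steps=[
    [[0,0,0.0005,0],[0,0,0.0005,0],[0,0,0.0005,0],[0,0,0,0],[0,0,0,0]],
  ],
)

```text
time: 14.93
ee_pos: [0.4699, -0.0966, 0.018]
tcp_rot: [179.8, 0.0, 109.8]
wrist_force: [-0.2, -0.1, -2.4]
opening: 0.0204
grasp_force: 49.3
```

>>> play_rows(
  steps=[
    [[0,0,0.0005,0],[0,0,0,0],[0,0,0,0],[0,0,0,0],[0,0,0,0]],
  ],
)

```text
time: 15.35
ee_pos: [0.47, -0.0966, 0.0177]
tcp_rot: [179.8, 0.0, 109.8]
wrist_force: [-2.7, 1.5, 3.7]
opening: 0.0209
grasp_force: 50.0
```

>>> play_rows(
  steps=[
    [[0,0,0.0005,0],[0,0,0,0],[0,0,0,0],[0,0,0,0],[0,0,0,0]],
  ],
)

```text
time: 15.77
ee_pos: [0.47, -0.0966, 0.0177]
tcp_rot: [179.7, 0.0, 109.8]
wrist_force: [-4.9, 2.3, 8.9]
opening: 0.0205
grasp_force: 50.7
```

>>> play_rows(
  steps=[
    [[0.001,0.002,0,0],[0.002,0.002,0,0],[0.002,0.002,0,0],[0.002,0.002,0,0],[0.002,0.002,0,0]],
  ],
)

```text
time: 16.18
ee_pos: [0.4769, -0.0856, 0.0177]
tcp_rot: [179.7, 0.2, 109.8]
wrist_force: [-0.9, -4.4, 5.6]
opening: 0.0202
grasp_force: 50.2
```

>>> play_rows(
  steps=[
    [[0.001,0.001,0,0],[0,0,0,0],[0,0,0,0],[0,0,0,0],[0,0,0,0]],
  ],
)

```text
time: 16.6
ee_pos: [0.4776, -0.0841, 0.0177]
tcp_rot: [179.7, 0.1, 109.8]
wrist_force: [-1.4, -2.3, 5.9]
opening: 0.0206
grasp_force: 50.2
```

```bash
cat > st.py <<'E'
from h import *
o=bot.get_obs();M=R.from_euler('z',19.93,degrees=True).as_matrix()
print('nest pos',(M.T@(o['ee_pos']-[.46302,-.09292,0])).round(4),'F',(M.T@o['wrist_force']).round(1),'T',(M.T@o['torque']).round(2),o['tcp_rot'].round(2),o['grasp_force'])
E
python3 st.py
```

```text
nest pos [0.0167 0.0033 0.0177] F [-2.1 -1.7  5.9] T [-0.44  0.39  0.01] [1.7970e+02 1.2000e-01 1.0982e+02] 50.16333281993866
```

>>> play_rows(
  steps=[
    [[0,0.0005,0,0],[0,0.0005,0,0],[0,0,0,0],[0,0,0,0],[0,0,0,0]],
  ],
)

```text
time: 17.02
ee_pos: [0.4777, -0.084, 0.0177]
tcp_rot: [179.8, 0.1, 109.8]
wrist_force: [-5.2, -4.2, 9.5]
opening: 0.0207
grasp_force: 50.6
```

>>> play_rows(
  steps=[
    [[0,0.0005,0,0],[0,0,0,0],[0,0,0,0],[0,0,0,0],[0,0,0,0]],
  ],
)

```text
time: 17.43
ee_pos: [0.4781, -0.0839, 0.0177]
tcp_rot: [179.8, 0.1, 109.8]
wrist_force: [-6.8, -4.0, 8.9]
opening: 0.0207
grasp_force: 50.7
```

>>> play_rows(
  steps=[
    [[0,0.0005,0,0],[0,0,0,0],[0,0,0,0],[0,0,0,0],[0,0,0,0]],
  ],
)

```text
time: 17.85
ee_pos: [0.4785, -0.0836, 0.0177]
tcp_rot: [179.8, 0.1, 109.8]
wrist_force: [-7.0, -4.7, 10.1]
opening: 0.0205
grasp_force: 50.7
```

```bash
python3 st.py
```

```text
nest pos [0.0177 0.0035 0.0177] F [-8.2 -2.  10.1] T [-0.31  1.62 -0.01] [1.7982e+02 1.0000e-01 1.0980e+02] 50.7078891992569
```

>>> play_rows(
  steps=[
    [[0,0.0005,0,0],[0,0.0005,0,0],[0,0,0,0],[0,0,0,0],[0,0,0,0]],
  ],
)

```text
time: 18.27
ee_pos: [0.4792, -0.0833, 0.0177]
tcp_rot: [179.9, 0.1, 109.8]
wrist_force: [-7.5, -5.0, 11.2]
opening: 0.0208
grasp_force: 50.8
```

>>> play_rows(
  steps=[
    [[0,0.0005,0,0],[0,0.0005,0,0],[0,0,0,0],[0,0,0,0],[0,0,0,0]],
  ],
)

```text
time: 18.68
ee_pos: [0.4792, -0.0833, 0.0177]
tcp_rot: [180.0, 0.1, 109.8]
wrist_force: [-12.1, -5.2, 14.4]
opening: 0.0207
grasp_force: 51.3
```

```bash
python3 st.py
```

```text
nest pos [0.0185 0.0035 0.0177] F [-13.2  -0.8  14.4] T [-0.31  3.03  0.01] [1.7996e+02 1.0000e-01 1.0979e+02] 51.28230571746826
```

>>> play_rows(
  steps=[
    [[0.001,0,-0.0003,0],[0.001,0,0,0],[0.001,0,0,0],[0.0005,0,0,0],[0,0,0,0]],
  ],
)

```text
time: 19.1
ee_pos: [0.4787, -0.0818, 0.0178]
tcp_rot: [180.0, 0.4, 109.7]
wrist_force: [-7.9, -16.8, 7.9]
opening: 0.0204
grasp_force: 50.4
```

>>> play_rows(
  steps=[
    [[0.0005,0,0,0],[0.0005,0,0,0],[0,0,0,0],[0,0,0,0],[0,0,0,0]],
  ],
)

```text
time: 19.52
ee_pos: [0.4784, -0.081, 0.0178]
tcp_rot: [180.0, 0.4, 109.7]
wrist_force: [-8.7, -17.4, 7.3]
opening: 0.0202
grasp_force: 50.4
```

```bash
python3 st.py
```

```text
nest pos [0.0186 0.006  0.0178] F [-14.1 -13.4   7.3] T [-2.93  2.83  0.06] [179.97   0.35 109.71] 50.42183518409729
```

>>> play_rows(
  steps=[
    [[0.0005,0,0,0],[0.0005,0,0,0],[0,0,0,0],[0,0,0,0],[0,0,0,0]],
  ],
)

```text
time: 19.93
ee_pos: [0.4781, -0.08, 0.0178]
tcp_rot: [180.0, 0.4, 109.7]
wrist_force: [-8.2, -17.3, 7.5]
opening: 0.0204
grasp_force: 50.4
```

>>> play_rows(
  steps=[
    [[0.0005,0,0,0],[0.0005,0,0,0],[0,0,0,0],[0,0,0,0],[0,0,0,0]],
  ],
)

```text
time: 20.35
ee_pos: [0.4778, -0.0791, 0.0178]
tcp_rot: [180.0, 0.4, 109.7]
wrist_force: [-7.7, -18.2, 7.5]
opening: 0.0209
grasp_force: 50.4
```

```bash
python3 st.py
```

```text
nest pos [0.0186 0.008  0.0178] F [-13.4 -14.5   7.5] T [-2.88  2.85  0.15] [179.97   0.36 109.71] 50.42356073856354
```

Sliding cleanly along the long fence at constant force; the end contact is due about now.

>>> play_rows(
  steps=[
    [[0.0005,0,0,0],[0,0,0,0],[0,0,0,0],[0,0,0,0],[0,0,0,0]],
  ],
)

```text
time: 20.77
ee_pos: [0.4776, -0.0786, 0.0178]
tcp_rot: [180.0, 0.4, 109.7]
wrist_force: [-7.2, -17.5, 7.5]
opening: 0.0206
grasp_force: 50.4
```

>>> play_rows(
  steps=[
    [[0.0005,0,0,0],[0,0,0,0],[0,0,0,0],[0,0,0,0],[0,0,0,0]],
  ],
)

```text
time: 21.18
ee_pos: [0.4774, -0.0782, 0.0178]
tcp_rot: [180.0, 0.4, 109.7]
wrist_force: [-8.4, -18.1, 7.4]
opening: 0.0206
grasp_force: 50.4
```

>>> play_rows(
  steps=[
    [[0.0005,0,0,0],[0,0,0,0],[0,0,0,0],[0,0,0,0],[0,0,0,0]],
  ],
)

```text
time: 21.6
ee_pos: [0.4773, -0.0778, 0.0178]
tcp_rot: [180.0, 0.4, 109.7]
wrist_force: [-7.1, -17.9, 8.3]
opening: 0.0207
grasp_force: 50.4
```

```bash
python3 st.py
```

```text
nest pos [0.0186 0.0094 0.0178] F [-12.8 -14.4   8.3] T [-2.95  2.83  0.09] [179.97   0.37 109.71] 50.384042859077454
```

>>> play_rows(
  steps=[
    [[0.0005,0,0,0],[0,0,0,0],[0,0,0,0],[0,0,0,0],[0,0,0,0]],
  ],
)

```text
time: 22.02
ee_pos: [0.4773, -0.0777, 0.0178]
tcp_rot: [180.0, 0.4, 109.7]
wrist_force: [-7.6, -20.9, 5.9]
opening: 0.0203
grasp_force: 50.3
```

>>> play_rows(
  steps=[
    [[0.0005,0,0,0],[0,0,0,0],[0,0,0,0],[0,0,0,0],[0,0,0,0]],
  ],
)

```text
time: 22.43
ee_pos: [0.4772, -0.0776, 0.0178]
tcp_rot: [180.0, 0.5, 109.7]
wrist_force: [-5.2, -23.9, 6.1]
opening: 0.0205
grasp_force: 50.2
```

```bash
python3 st.py; python3 - <<'E'
from h import *
c=cam('wrist')
cv2.imwrite('pics/w6.png',cv2.resize(np.clip(c['img'][180:400,240:440].astype(float)*1.6,0,255).astype('uint8'),None,fx=2.7,fy=2.7))
import pickle; pickle.dump(c,open('w6.pkl','wb'))
E
```

```text
nest pos [0.0186 0.0095 0.0178] F [-13.  -20.7   6.1] T [-4.12  2.89  0.15] [179.98   0.48 109.69] 50.247212648391724
```

View pics/w6.png

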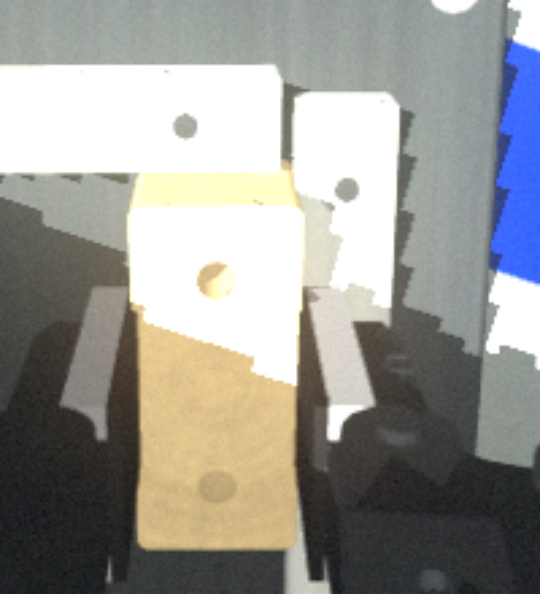

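The block's end is at the short fence's edge and its side at the long fence's; force in y rises while the position has stopped. One slightly firmer press, then I check that it holds steady.

>>> play_rows(
  steps=[
    [[0.0005,0.0005,0.0003,0],[0.0005,0,0,0],[0,0,0,0],[0,0,0,0],[0,0,0,0]],
  ],
)

```text
time: 22.9
ee_pos: [0.4773, -0.0776, 0.0179]
tcp_rot: [-180.0, 0.6, 109.6]
wrist_force: [-8.2, -28.9, 9.4]
opening: 0.0206
grasp_force: 50.6
```

>>> play_rows(
  steps=[
    [[0,0,0,0],[0,0,0,0],[0,0,0,0],[0,0,0,0],[0,0,0,0]],
  ],
)

```text
time: 23.32
ee_pos: [0.4773, -0.0776, 0.0179]
tcp_rot: [-180.0, 0.6, 109.6]
wrist_force: [-7.7, -28.8, 9.2]
opening: 0.0208
grasp_force: 50.6
```

```bash
python3 st.py; python3 - <<'E'
from h import *
import pickle
c=cam('wrist'); t=np.array([.46302,-.09292,0]);M=R.from_euler('z',19.93,degrees=True).as_matrix()
print(w2pix(c,[t+M@(np.array(p)/1000) for p in [(8,35,30),(30,35,30),(30,-15,30),(8,-15,30)]]).round(1))
g=cv2.cvtColor(c['img'],cv2.COLOR_BGR2GRAY)
cv2.imwrite('pics/w7.png',cv2.resize(np.clip(c['img'][220:400,260:380].astype(float)*1.1,0,255).astype('uint8'),None,fx=3.3,fy=3.3))
E
```

```text
nest pos [0.0187 0.0095 0.0179] F [-17.1 -24.5   9.2] T [-5.1   3.74  0.22] [-179.98    0.6   109.64] 50.614269375801086
[[286.7 258.3]
 [352.4 258. ]
 [349.9 385.1]
 [290.8 385.3]]
```

>>> play_rows(
  steps=[
    [[0,0,0,-0.002],[0,0,0,-0.002],[0,0.0002,0,0],[0,0,0,0],[0,0,0,0]],
  ],
)

```text
time: 23.78
ee_pos: [0.4773, -0.0776, 0.0179]
tcp_rot: [-180.0, 0.6, 109.9]
wrist_force: [-9.4, -29.9, 8.8]
opening: 0.0206
grasp_force: 50.8
```

>>> play_rows(
  steps=[
    [[0,0,0,0],[0,0,0,0],[0,0,0,0],[0,0,0,0],[0,0,0,0]],
  ],
)

```text
time: 24.2
ee_pos: [0.4773, -0.0776, 0.0178]
tcp_rot: [-180.0, 0.6, 109.9]
wrist_force: [-9.4, -30.3, 8.9]
opening: 0.0206
grasp_force: 50.8
```

```bash
python3 st.py
```

```text
nest pos [0.0187 0.0096 0.0178] F [-19.1 -25.3   8.9] T [-5.13  3.89 -0.03] [-179.95    0.6   109.85] 50.777013301849365
```

```bash
python3 -c "
from workcell import bot
print(bot.job_done())"
```

```text
the job is handed in; nothing more can be done
None
```

The job is handed in at about 24 s, with the block held flat in the corner of the left nest and pressed steadily against the long fence (about 19 N) and the short fence (about 25 N, part of it friction); I did not touch the other parts.

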